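# Load a pump elbow onto the zeroed measuring turntable

### The job

The measuring turntable is zeroed and turns at a touch: leave it at the angle it has. Pull up the red spring plunger on the blue parts bay, slide the cover fully open until the plunger drops into its second hole, then take out the brass elbow and set it gently upright, centred on the yellow pad, nozzle pointing outward along the red line. Leave the pliers, jar and hose clamp where they lie.

Things in the scene. Friction and masses are not known exactly. Their poses are not given: they have to be found in the camera images.
- knob (a point): Centre of the red plunger knob on the cover: upright cylinder 26 mm across, 24 mm tall. At rest 103 mm above the bench, 28 mm above the cover's top, 110 mm from the pocket's centre towards the bay's -y. Below it is only an 18 mm wide collar. Its axes are the bay's: the cover opens along -y. It lifts up to 14 mm against a spring (4 N at first, 8 N at 10 mm).
- cover (a joint): Travel of the steel sliding cover in m: 0 shut, 0.175 fully open (end stop, where the second plunger hole is). It drags with about 1.5 N. It measures 140 by 220 by 6 mm, its top is 75 mm above the bench, between two rails 80 mm high. Open, it still overhangs the pocket's -y side by 5 mm.
- plunger (a joint): Lift of the plunger in m: 0 down in a hole, 0.010 pin clear of the hole, 0.014 end of travel. Let go between the holes, the pin rides on the bay's top (0.010); it drops into the second hole when the cover is fully open.
- pocket (a point): Centre of the floor of the bay's open-topped pocket (150 (x) by 180 (y) mm inside, floor 5 mm and walls 68 mm above the bench) in which the elbow stands. The blue bay is fixed to the bench, 160 mm along its x and 415 mm along its y, reaching 95 mm to +y and 320 mm to -y of this point.
- elbow_mid (a point): Centre of the brass elbow's square body, half-way up (30 mm above the underside of its foot). Foot 66 (x) by 36 (y) by 8 mm, body 32 by 32 mm up to 56 mm, small cap to 60 mm; its x axis points along the nozzle, z up. The free sides to hold are across its y. Weighs about 0.28 kg, stands upright on the pocket floor.
- nozzle (a point): Open end of the elbow's nozzle, 58 mm along the elbow's x from the body centre and 36 mm above the underside; the steel nut on it is 30 mm across.
- pad (a point): Centre of the yellow pad (70 by 40 mm, flat paint) on top of the turntable's disc, 75 mm from its axis and 45 mm above the bench. Its x axis points straight outward from the axis, along the red line (22 mm long, beyond the pad at the rim), z up. The aluminium disc (260 mm across, 12 mm thick) turns freely, without a stop; two green pads are not used.
- hub (a point): Centre of the disc's top, on the turntable's axis, 45 mm above the bench; the stand below it is fixed.
- pliers: Steel slip-joint pliers lying on the bench, about 190 by 55 by 12 mm, origin underneath; a bystander.
- jar: Jar 60 mm across and 75 mm tall with a red label and white lid, origin under its base; a bystander.
- clamp: Bare steel hose clamp ring 56 mm across and 14 mm tall, origin under its centre; a bystander.

How it is judged:
On the way, in this order (a step that is already met when the one before it is completed fails the run):
1. the plunger is pulled clear of its hole (value of joint plunger above 0.008 m), for 0.1 s.
2. the cover is fully open with the plunger dropped into the second hole (value of joint cover above 0.168 m and value of joint plunger below 0.004 m), for 0.1 s.
At the end, for the whole second after the job is handed in: Cover open (over 168 mm), plunger down in the second hole (under 4 mm up); elbow still and upright on the disc, centre within 10 mm of the yellow pad's, nozzle outward within 9 degrees of the red line; pad within 10 mm of where it started (7.5 degrees) (all of step 2 and horizontal distance between elbow_mid and pad below 0.01 m and z of elbow_mid in the frame of pad between 0.026 and 0.034 m and angle between elbow_mid's own z axis and vertical below 0.1 rad and angle between the x axis of elbow_mid and the x axis of pad, either way round below 0.16 rad and x of nozzle in the frame of pad above 0.03 m and distance of pad from where it was at the start of the episode below 0.01 m and linear speed of elbow below 0.02 m/s); the robot touches nothing.
It fails at once if the turntable is spun: the pad moves over 15 mm (distance of pad from where it was at the start of the episode above 0.015 m).
It fails at once if the elbow is dropped (let go and moving faster than 0.45 m/s) (contact force between the fingers and elbow below 0.1 N and linear speed of elbow above 0.45 m/s).
It fails at once if the pliers are moved over 30 mm (distance of pliers from where it was at the start of the episode above 0.03 m).
It fails at once if the jar is moved over 30 mm (distance of jar from where it was at the start of the episode above 0.03 m).
It fails at once if the hose clamp is moved over 30 mm (distance of clamp from where it was at the start of the episode above 0.03 m).
It also fails if it takes over 58 s, if anything falls off the work surface, if the arm or the gripper's body presses on something with over 40 N, if the wrist force passes 120 N, or if a joint passes its speed limit or range.

### The arm

A 6-joint arm with a two-finger parallel gripper is mounted at the origin on the work surface. World frame = base frame: x ahead of the robot, y to its left, z up, the work surface at z = 0. Lengths are in m, angles in rad, forces in N, time in s.
With the tool pointing down it reaches from about 0.35 to 0.725 m from the base axis. Payload 6 kg.
Tool frame: the origin (TCP) lies at the centre of the arm's flange, where the gripper is bolted on; the fingertips stand 173 mm ahead of it and the grasp point (between the pads) lies grasp_offset ahead of it (grasp_offset is the distance from the TCP to the grasp point, in m); z points along the fingers, y is the line along which they close (so a half turn about z gives the same grasp; the last joint's range is limited). The gripper opens to 85 mm and grips with 20 to 120 N. Pads are 22 mm wide; open, the fingers measure 114 mm over their backs; the gripper's body (76 mm by 85 mm) begins 54 mm behind the grasp point. The pads swing forward as they close: fully open they stand 13 mm farther back than shut.
Start: joints at [-0.783, 0.04, 0.085, 0, -1.615, -0.334], TCP at [0.263, -0.539, 0.405] pointing down, gripper open.
Joint ranges: [-2.56, 2.56], [-1.29, 2.01], [-1.08, 1.49], [-3.29, 1.98], [-2.81, -0.18], [-2.99, 2.99]. Speed limits (rad/s): [2.57, 2.57, 3.01, 3.14, 3.14, 3.14].

### API

Orientations are given as a unit quaternion [w, x, y, z].
In Python, from station import get_state, get_image, close_job, grasp_offset gives the robot as it stands. The module is installed in compiled form; this text tells all that it offers.
- The arm moves only by the tool step_arm, never from a script. Its argument "commands" is a list of rows, each an object of numbers: "dx", "dy", "dz": the shift along the tool's x, y, z in mm; "spin": the turn about the tool's z in degrees; "fingers": the closure, from 0 (fully open) to 1 (shut). In form: [{"dx": .., "dy": .., "dz": .., "spin": .., "fingers": ..}, ...]. A call has 1 to 10 rows; each row is the pose to reach, as a shift and turn from the pose commanded when the call began, along the tool's axes at that moment; what a row does not reach only later rows make up. A row lasts 1/12 s, in which the tool goes at most 41.7 mm and 7.16 degrees, less where a joint would pass 70% of its speed; a pose out of reach is approached as far as the arm can. A call with a gripper value outside its range is refused whole. The fingers move at their own pace and stop on an object; "force" is the grip in N (left out, the last holds). Time passes only in rows, so rows that repeat a pose let the fingers close. It gives the time, the measured TCP pose, the force, the opening and the grip force at its end, in the units of the state.
- get_state(): the state, without advancing time (a new reading comes with each control period).
- get_image(name): name is "side" or "top"; returns a dict with "pixels" (420x560x3 uint8, red, green, blue), "K" (3x3 intrinsics, pixels), "R" (3x3) and "t" (3): a world point X has camera coordinates R X + t. Camera axes: x right, y down, z forward; pixel columns grow to the right and rows downward; lengths in m; the calibration is good to about 2 mm. A picture is of the moment at which its call begins. There is no depth.
- close_job(): hands the job in; it is judged then, once.
The state is a dict: "clock": time; "joints": joint angles; "qd": joint speeds; "tau": joint torques, N m; "eef_pos": TCP position; "orientation": TCP orientation; "contact_force": force on the tool from outside, world axes, zero at the start; "torque": the same for the moment, N m; "width": finger opening in m; "gripper_force": force on a finger pad.
Only numpy, scipy, OpenCV 4.12 (cv2) and the standard library are available. Lean on these libraries where they do the work, as an engineer would, in place of code of your own. Each camera call takes 0.05 s, during which the arm holds its last target. There are 200 camera calls.

## Working session

There is one attempt and no reset: what is moved stays moved. The work goes in short steps, Python scripts to look and compute and a tool call to move; the robot and the scene stay as the last step left them, time stands still between calls to the robot, and variables do not carry over. Pictures are saved under pics/ and viewed, at most 10 in all, crops included, and the job is handed in when it is done.

Besides the shell and the picture viewer there is one more tool, called as name(argument=value, ...), one argument or row to a line, values as JSON. step_arm: Moves the arm, as the interface text tells. Its arguments: {"type":"object","properties":{"commands":{"type":"array"},"force":{"type":"number"}},"required":["commands"]}

```bash
mkdir -p pics
cat > h.py <<'E'
import numpy as np, cv2
from station import get_state, get_image, close_job, grasp_offset
def snap(n,f):
    im=get_image(n); cv2.imwrite(f'pics/{f}.png',im['pixels'][:,:,::-1]); np.savez(f'pics/{f}.npz',**im); return im
def load(f): return dict(np.load(f'pics/{f}.npz'))
def ray(im,uv):
    K,R,t=im['K'],im['R'],im['t']; d=R.T@np.linalg.inv(K)@np.array([uv[0],uv[1],1.]); return -R.T@t,d
def onz(im,uv,z):
    c,d=ray(im,uv); return c+d*(z-c[2])/d[2]
def tri(a,ua,b,ub):
    c1,d1=ray(a,ua);c2,d2=ray(b,ub);d1/=np.linalg.norm(d1);d2/=np.linalg.norm(d2)
    s=np.linalg.lstsq(np.c_[d1,-d2],c2-c1,rcond=None)[0]; p,q=c1+s[0]*d1,c2+s[1]*d2
    return (p+q)/2,np.linalg.norm(p-q)
def proj(im,X):
    p=im['K']@(im['R']@np.asarray(X,float)+im['t']); return p[:2]/p[2]
def blobs(im,lo,hi,amin=30):
    h=cv2.cvtColor(im['pixels'],cv2.COLOR_RGB2HSV); m=cv2.inRange(h,np.array(lo),np.array(hi))
    n,l,s,c=cv2.connectedComponentsWithStats(m); return [(s[i],c[i],l==i) for i in range(1,n) if s[i][4]>=amin]
E
python3 - <<'E'
from h import *
np.set_printoptions(precision=4,suppress=True)
s=get_state(); print(s['clock'],s['eef_pos'],s['orientation'],s['width'],grasp_offset, s['contact_force'])
for n in('side','top'):
    im=snap(n,n+'0'); print(n,-im['R'].T@im['t'],im['R'][2],im['K'][0,0])
    for nm,lo,hi in(('red',(0,130,70),(6,255,255)),('red2',(174,130,70),(180,255,255)),('yel',(22,130,100),(34,255,255)),('blue',(100,120,40),(125,255,255))):
        for b in blobs(im,lo,hi): print(nm,b[0],b[1])
E
```

```text
0.0 [ 0.2631 -0.5392  0.4037] [-0.0003 -0.225   0.9744  0.0008] 0.08525604096351128 0.1547 [-0.3294 -0.2636  0.2313]
side [0.2587 0.7159 0.5244] [ 0.4152 -0.7605 -0.4993] 440.79360161432845
red [    0     0   239   231 40573] [103.8762  89.0855]
red [ 415   83   95   72 3914] [458.1349 121.7049]
red [373 162  10  13 111] [377.4505 167.8018]
red [260 188  25  15 234] [272.0897 196.5983]
yel [363 174  28  10 114] [376.7544 178.8684]
yel [229 293  45  17 718] [251.9624 300.9457]
blue [ 478   55   82   94 4654] [529.0978 100.0602]
blue [485  92  12   9  60] [491.4667  95.5167]
blue [ 353  146   69   35 1365] [389.8755 161.7011]
blue [415 160  12  27  88] [421.5    173.9091]
blue [ 310  188  103   75 2643] [355.6122 235.6058]
top [0.4837 0.067  0.8688] [ 0.1294  0.0026 -0.9916] 426.92410368085694
red [350 135  30  24 122] [359.877 151.5  ]
red [418 247  17  14 168] [426.0952 253.6012]
yel [162 207  33  41 703] [178.1792 227.0142]
yel [411 239  20  32 372] [419.1962 254.8683]
blue [ 429  212  108   81 7641] [481.7888 252.1077]
blue [306 218   8  85 360] [309.5722 260.0306]
```

View pics/side0.png

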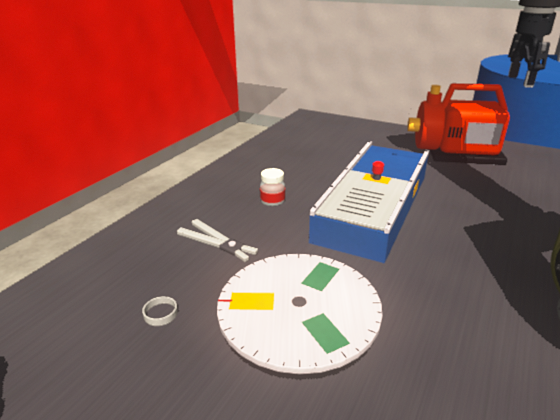

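View pics/top0.png

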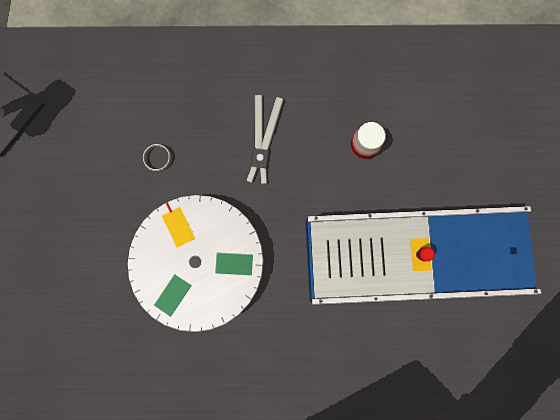

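Top view: the dial is at (195,262), its yellow pad at (178,227) with the red line toward (169,207). The bay runs right, knob at (426,254), second hole at (513,250). Side view: knob (377,168), pad (252,301). The jar, pliers and clamp lie on the far side (+x).

Run:
```python
from h import *
np.set_printoptions(precision=4,suppress=True)
S,T=load('side0'),load('top0')
def one(im,lo,hi,near):
    return min(blobs(im,lo,hi,20),key=lambda b:np.hypot(*(b[1]-near)))
R=((0,130,70),(6,255,255)); Y=((22,130,100),(34,255,255)); G=((55,80,40),(90,255,255))
ks,kt=one(S,*R,(377,168)),one(T,*R,(426,253))
k,e=tri(S,ks[1],T,kt[1]); print('knob',k,e)
ps,pt=one(S,*Y,(252,301)),one(T,*Y,(178,227))
p,e=tri(S,ps[1],T,pt[1]); print('pad',p,e)
gs=[b for b in blobs(T,*G,100)]; gS=[b for b in blobs(S,*G,100)]
for g in gs:
  for h in gS: print('green',g[1],h[1],tri(S,h[1],T,g[1]))
def cont(b):
    c=cv2.findContours(b[2].astype(np.uint8),cv2.RETR_EXTERNAL,cv2.CHAIN_APPROX_NONE)[0][0][:,0]; return c
for im,b in((S,ps),(T,pt)):
    ys,xs=np.nonzero(b[2]); P=np.array([onz(im,q,p[2])[:2] for q in zip(xs,ys)]).astype(np.float32)
    c,w,a=cv2.minAreaRect(P*1000); v=np.linalg.eigh(np.cov(P.T))[1][:,1]; print('padrect',c,w,a,'pca',np.degrees(np.arctan2(v[1],v[0])),P.mean(0))
# hub hole
g=cv2.cvtColor(T['pixels'],cv2.COLOR_RGB2GRAY); gs_=cv2.cvtColor(S['pixels'],cv2.COLOR_RGB2GRAY)
def dark(im,g,c,r,th):
    m=np.zeros_like(g);cv2.circle(m,c,r,255,-1); ys,xs=np.nonzero((g<th)&(m>0)); return np.array([xs.mean(),ys.mean()]),len(xs)
ht,n1=dark(T,g,(195,262),12,130);hs,n2=dark(S,gs_,(299,301),11,130);print('hub',n1,n2,ht,hs,tri(S,hs,T,ht))
# red line
for im,near in((T,(169,207)),(S,(225,300))):
    for b in blobs(im,(0,80,60),(8,255,255),4)+blobs(im,(172,80,60),(180,255,255),4):
        if np.hypot(*(b[1]-near))<15: print('line',b[0],b[1],onz(im,b[1],p[2]))
hole,n=dark(T,g,(513,250),7,45); print('hole',hole,n,onz(T,hole,.069),'knobz.103',onz(T,kt[1],.103))
for q in((308,217),(530,208),(313,302),(540,292)): print('rail',onz(T,q,.08))
print('jar',onz(S,(272,203),0),'pump',onz(S,(458,158),0))
```

```text
knob [ 0.5025 -0.1913  0.0988] 0.0005779090504554689
pad [0.5569 0.2684 0.0427] 0.0006416718162244469
green [233.9332 263.7413] [320.1507 276.0137] (array([0.4861, 0.1595, 0.0423]), np.float64(0.00128168896897819))
green [233.9332 263.7413] [327.1821 334.5095] (array([ 0.4753,  0.1694, -0.0803]), np.float64(0.021980311566244914))
green [172.3131 295.2024] [320.1507 276.0137] (array([0.4391, 0.2568, 0.1285]), np.float64(0.014362448416881647))
green [172.3131 295.2024] [327.1821 334.5095] (array([0.425 , 0.2761, 0.04  ]), np.float64(0.0026930289666062188))
padrect (557.983154296875, 268.5994567871094) (68.97103118896484, 37.40099334716797) 27.908742904663086 pca -152.84572686563794 [0.5573 0.2684]
padrect (556.8466186523438, 268.4691467285156) (68.85091400146484, 38.89402389526367) 26.906583786010742 pca -153.47845260198213 [0.5566 0.2683]
hub 115 94 [194.6174 261.4522] [298.7128 301.1702] (array([0.4903, 0.2348, 0.0435]), np.float64(0.0004950968504460532))
line [165 201   6  11  29] [167.7586 206.0345] [0.5978 0.2898 0.0427]
line [217 299  15   3  29] [223.4138 300.3448] [0.5984 0.2888 0.0427]
hole [512.8214 250.2857] 28 [ 0.5085 -0.3631  0.069 ] knobz.103 [ 0.5021 -0.19    0.103 ]
rail [0.5711 0.0183 0.08  ]
rail [ 0.5864 -0.3948  0.08  ]
rail [0.4162 0.0111 0.08  ]
rail [ 0.4327 -0.4008  0.08  ]
jar [ 0.723  -0.0894  0.    ] pump [ 0.3718 -0.576   0.    ]
```

Run:
```python
from h import *
T=load('top0')
c=T['pixels'][195:315,295:555,::-1]; cv2.imwrite('pics/cropT.png',cv2.resize(c,None,fx=3,fy=3,interpolation=cv2.INTER_CUBIC))
```

```text
(no output)
```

View pics/cropT.png

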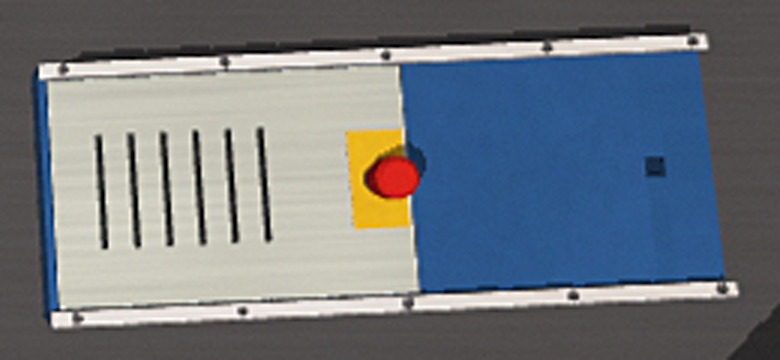

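The pictures agree with the text: the pad is 75 mm from the hub at 26.8°, the knob-to-hole distance is about 173 mm, and bay yaw is about 2.2°. Next I go above the knob with the fingers closing along the bay's y.

```bash
cat >> h.py <<'E'
from scipy.spatial.transform import Rotation as Ro
def go(p,yaw):
    "shift (mm) and spin (deg) to bring the grasp point to p, tool y along yaw (deg, mod 180)"
    s=get_state(); q=s['orientation']; R=Ro.from_quat([*q[1:],q[0]]).as_matrix()
    tgt=np.array(p)+[0,0,grasp_offset]; d=R.T@(tgt-s['eef_pos'])*1000
    cur=np.degrees(np.arctan2(R[1,1],R[0,1])); sp=-((yaw-cur+90)%180-90)
    print('clock',s['clock'],'grasp',np.round(s['eef_pos']-[0,0,grasp_offset],4),'yaw',round(cur,2),'tilt',np.round(R[:,2],3),'dxyz',np.round(d,1),'spin',round(sp,2),'j6',s['joints'][5].round(2) if hasattr(s['joints'][5],'round') else s['joints'][5], 'w',s['width'],'F',np.round(s['contact_force'],1))
E
python3 -c "
from h import *
go((.502,-.191,.20),92.2)"
```

```text
clock 0.1 grasp [ 0.2631 -0.5392  0.2491] yaw 116.0 tilt [-0.001  0.001 -1.   ] dxyz [-367.4  208.2   49.4] spin 23.8 j6 -0.33 w 0.08532430543191252 F [-0.1 -0.  -1. ]
```

step_arm(
  commands=[
    {"dx": -36, "dy": 20, "dz": 0, "spin": 3, "fingers": 0},
    {"dx": -73, "dy": 42, "dz": 0, "spin": 6, "fingers": 0},
    {"dx": -110, "dy": 62, "dz": 5, "spin": 9, "fingers": 0},
    {"dx": -146, "dy": 83, "dz": 10, "spin": 12, "fingers": 0},
    {"dx": -183, "dy": 104, "dz": 15, "spin": 15, "fingers": 0},
    {"dx": -220, "dy": 125, "dz": 20, "spin": 18, "fingers": 0},
    {"dx": -256, "dy": 145, "dz": 25, "spin": 20, "fingers": 0},
    {"dx": -293, "dy": 166, "dz": 30, "spin": 22, "fingers": 0},
    {"dx": -330, "dy": 187, "dz": 40, "spin": 24, "fingers": 0},
    {"dx": -367, "dy": 208, "dz": 49, "spin": 24, "fingers": 0},
  ],
)

```text
clock: 0.93
eef_pos: [0.4971, -0.1971, 0.3574]
orientation: [0.0, -0.017, 1.0, 0.0]
contact_force: [0.6, -0.6, 0.5]
width: 0.0854
gripper_force: 0.0
```

step_arm(
  commands=[
    {"dx": 0, "dy": 0, "dz": 0, "spin": 0, "fingers": 0},
    {"dx": 0, "dy": 0, "dz": 0, "spin": 0, "fingers": 0},
    {"dx": 0, "dy": 0, "dz": 0, "spin": 0, "fingers": 0},
  ],
)

```text
clock: 1.18
eef_pos: [0.4965, -0.199, 0.3575]
orientation: [-0.0, -0.018, 1.0, -0.0]
contact_force: [-0.8, 0.0, -0.4]
width: 0.0856
gripper_force: 0.0
```

```bash
python3 -c "
from h import *
go((.502,-.191,.101),92.2)"
```

```text
clock 1.1833 grasp [ 0.4965 -0.199   0.2028] yaw 92.05 tilt [-0.001 -0.    -1.   ] dxyz [ -5.9   7.8 101.8] spin -0.15 j6 -1.53 w 0.08555425795952949 F [-0.8  0.  -0.4]
```

step_arm(
  commands=[
    {"dx": -6, "dy": 8, "dz": 20, "spin": 0, "fingers": 0},
    {"dx": -6, "dy": 8, "dz": 40, "spin": 0, "fingers": 0},
    {"dx": -6, "dy": 8, "dz": 60, "spin": 0, "fingers": 0},
    {"dx": -6, "dy": 8, "dz": 60, "spin": 0, "fingers": 0},
    {"dx": -6, "dy": 8, "dz": 60, "spin": 0, "fingers": 0},
  ],
)

```text
clock: 1.6
eef_pos: [0.5015, -0.192, 0.2976]
orientation: [-0.001, -0.017, 1.0, -0.0]
contact_force: [0.3, 0.6, 0.6]
width: 0.0851
gripper_force: 0.0
```

Run:
```python
from h import *
go((.502,-.191,.101),92.2)
S=snap('side','side1')
T=snap('top','top1')
a=S['pixels'][100:220,310:450,::-1];b=T['pixels'][180:300,350:490,::-1]
cv2.imwrite('pics/c1.png',cv2.resize(np.hstack([a,b]),(784,336),interpolation=cv2.INTER_CUBIC))
```

```text
clock 1.6 grasp [ 0.5015 -0.192   0.1429] yaw 91.91 tilt [-0.002 -0.    -1.   ] dxyz [-0.6  1.  41.9] spin -0.29 j6 -1.55 w 0.08506606834581501 F [0.3 0.6 0.6]
```

View pics/c1.png

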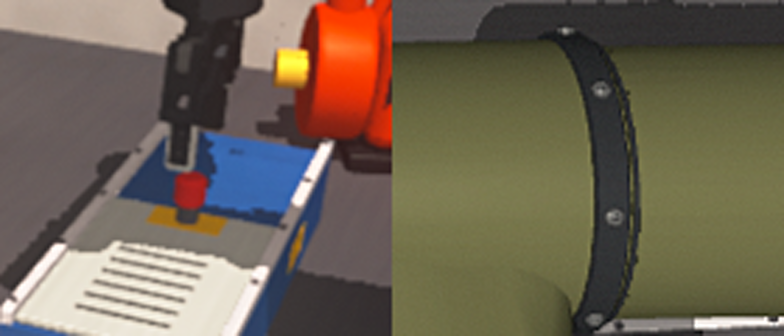

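The side crop shows the fingers straight above the red knob (knob near (190,190) in the crop); the arm hides the top view. I go down and close.

step_arm(
  commands=[
    {"dx": -1, "dy": 1, "dz": 15, "spin": 0, "fingers": 0},
    {"dx": -1, "dy": 1, "dz": 30, "spin": 0, "fingers": 0},
    {"dx": -1, "dy": 1, "dz": 41, "spin": 0, "fingers": 0},
    {"dx": -1, "dy": 1, "dz": 41, "spin": 0, "fingers": 0},
    {"dx": -1, "dy": 1, "dz": 41, "spin": 0, "fingers": 0.5},
    {"dx": -1, "dy": 1, "dz": 41, "spin": 0, "fingers": 1},
    {"dx": -1, "dy": 1, "dz": 41, "spin": 0, "fingers": 1},
    {"dx": -1, "dy": 1, "dz": 41, "spin": 0, "fingers": 1},
    {"dx": -1, "dy": 1, "dz": 41, "spin": 0, "fingers": 1},
    {"dx": -1, "dy": 1, "dz": 41, "spin": 0, "fingers": 1},
  ],
  force=60,
)

```text
clock: 2.53
eef_pos: [0.5034, -0.1892, 0.2577]
orientation: [0.001, -0.018, 1.0, 0.001]
contact_force: [-2.3, 6.6, 4.2]
width: 0.0242
gripper_force: 58.5
```

```bash
python3 -c "
from h import *
go((.502,-.191,.101),92.2)"
```

```text
clock 2.5333 grasp [ 0.5034 -0.1892  0.103 ] yaw 92.04 tilt [ 0.001  0.002 -1.   ] dxyz [ 1.4 -1.8  2. ] spin -0.16 j6 -1.55 w 0.024173911619755944 F [-2.3  6.6  4.2]
```

step_arm(
  commands=[
    {"dx": 0, "dy": 0, "dz": -3, "spin": 0, "fingers": 1},
    {"dx": 0, "dy": 0, "dz": -6, "spin": 0, "fingers": 1},
    {"dx": 0, "dy": 0, "dz": -9, "spin": 0, "fingers": 1},
    {"dx": 0, "dy": 0, "dz": -12, "spin": 0, "fingers": 1},
    {"dx": 0, "dy": 0, "dz": -13, "spin": 0, "fingers": 1},
    {"dx": 0, "dy": 0, "dz": -13, "spin": 0, "fingers": 1},
    {"dx": 0, "dy": 0, "dz": -13, "spin": 0, "fingers": 1},
    {"dx": 0, "dy": 0, "dz": -13, "spin": 0, "fingers": 1},
  ],
)

```text
clock: 3.2
eef_pos: [0.5033, -0.1896, 0.2686]
orientation: [-0.0, -0.017, 1.0, 0.0]
contact_force: [5.8, 2.1, -8.8]
width: 0.0238
gripper_force: 59.2
```

```bash
python3 -c "
from h import *
s=get_state();u=np.array([np.sin(np.radians(2.17)),-np.cos(np.radians(2.17)),0])
go(s['eef_pos']-[0,0,grasp_offset]+.175*u,92.2)"
```

```text
clock 3.2 grasp [ 0.5033 -0.1896  0.1139] yaw 92.0 tilt [-0.     0.001 -1.   ] dxyz [  -0.5 -175.    -0.2] spin -0.2 j6 -1.55 w 0.023788165212256643 F [ 5.8  2.1 -8.8]
```

step_arm(
  commands=[
    {"dx": 0, "dy": -5, "dz": -1, "spin": 0, "fingers": 1},
    {"dx": 0, "dy": -15, "dz": -1, "spin": 0, "fingers": 1},
    {"dx": 0, "dy": -30, "dz": -1, "spin": 0, "fingers": 1},
    {"dx": 0, "dy": -45, "dz": -1, "spin": 0, "fingers": 1},
    {"dx": 0, "dy": -60, "dz": -1, "spin": 0, "fingers": 1},
    {"dx": 0, "dy": -75, "dz": -1, "spin": 0, "fingers": 1},
    {"dx": 0, "dy": -90, "dz": -1, "spin": 0, "fingers": 1},
    {"dx": 0, "dy": -105, "dz": -1, "spin": 0, "fingers": 1},
    {"dx": 0, "dy": -120, "dz": -1, "spin": 0, "fingers": 1},
    {"dx": 0, "dy": -120, "dz": -1, "spin": 0, "fingers": 1},
  ],
)

```text
clock: 4.03
eef_pos: [0.508, -0.3114, 0.2694]
orientation: [0.001, -0.017, 1.0, -0.0]
contact_force: [8.7, -0.8, -8.4]
width: 0.0243
gripper_force: 59.7
```

```bash
python3 -c "
from h import *
s=get_state();u=np.array([np.sin(np.radians(2.17)),-np.cos(np.radians(2.17)),0])
go(np.array([.5033,-.1896,.1149])+.175*u,92.2);print(s['gripper_force'])"
```

```text
clock 4.0333 grasp [ 0.508  -0.3114  0.1147] yaw 91.93 tilt [ 0.002 -0.    -1.   ] dxyz [ -0.1 -53.1  -0.2] spin -0.27 j6 -1.32 w 0.024262099659378058 F [ 8.7 -0.8 -8.4]
59.665608974173665
```

step_arm(
  commands=[
    {"dx": -1, "dy": -10, "dz": 0, "spin": 0, "fingers": 1},
    {"dx": -1, "dy": -20, "dz": 0, "spin": 0, "fingers": 1},
    {"dx": -1, "dy": -30, "dz": 0, "spin": 0, "fingers": 1},
    {"dx": -1, "dy": -40, "dz": 0, "spin": 0, "fingers": 1},
    {"dx": -1, "dy": -46, "dz": 0, "spin": 0, "fingers": 1},
    {"dx": -1, "dy": -50, "dz": 0, "spin": 0, "fingers": 1},
    {"dx": -1, "dy": -53, "dz": 0, "spin": 0, "fingers": 1},
    {"dx": -1, "dy": -55, "dz": 0, "spin": 0, "fingers": 1},
    {"dx": -1, "dy": -56, "dz": 0, "spin": 0, "fingers": 1},
    {"dx": -1, "dy": -56, "dz": 0, "spin": 0, "fingers": 1},
  ],
)

```text
clock: 4.87
eef_pos: [0.5108, -0.3635, 0.2676]
orientation: [-0.001, -0.018, 1.0, 0.003]
contact_force: [4.4, 11.9, -8.6]
width: 0.0239
gripper_force: 60.2
```

```bash
python3 -c "
from h import *
s=get_state();u=np.array([np.sin(np.radians(2.17)),-np.cos(np.radians(2.17)),0])
go(np.array([.5033,-.1896,.1149])+.175*u,92.2);print(s['gripper_force'])"
```

```text
clock 4.8667 grasp [ 0.5108 -0.3635  0.1129] yaw 92.06 tilt [-0.002  0.007 -1.   ] dxyz [ 0.9 -0.9 -2. ] spin -0.14 j6 -1.23 w 0.0238972510105636 F [ 4.4 11.9 -8.6]
60.16585067845881
```

The end stop is felt (12 N). I lower the plunger with a light push kept on, then let go.

step_arm(
  commands=[
    {"dx": 0, "dy": 0, "dz": 3, "spin": 0, "fingers": 1},
    {"dx": 0, "dy": 0, "dz": 6, "spin": 0, "fingers": 1},
    {"dx": 0, "dy": 0, "dz": 9, "spin": 0, "fingers": 1},
    {"dx": 0, "dy": 0, "dz": 11, "spin": 0, "fingers": 1},
    {"dx": 0, "dy": 0, "dz": 12, "spin": 0, "fingers": 1},
    {"dx": 0, "dy": 0, "dz": 12, "spin": 0, "fingers": 1},
    {"dx": 0, "dy": 0, "dz": 12, "spin": 0, "fingers": 1},
  ],
)

```text
clock: 5.45
eef_pos: [0.5108, -0.3634, 0.2579]
orientation: [-0.001, -0.018, 1.0, 0.003]
contact_force: [1.7, 14.6, -0.9]
width: 0.0239
gripper_force: 61.0
```

```bash
python3 -c "
from h import *
go((.5115,-.3645,.103),92.2)"
```

```text
clock 5.45 grasp [ 0.5108 -0.3634  0.1032] yaw 92.09 tilt [-0.001  0.005 -1.   ] dxyz [-0.7 -1.2  0.2] spin -0.11 j6 -1.23 w 0.023925279509299163 F [ 1.7 14.6 -0.9]
```

step_arm(
  commands=[
    {"dx": 0, "dy": 2, "dz": 0, "spin": 0, "fingers": 0.7},
    {"dx": 0, "dy": 2, "dz": 0, "spin": 0, "fingers": 0},
    {"dx": 0, "dy": 2, "dz": 0, "spin": 0, "fingers": 0},
    {"dx": 0, "dy": 2, "dz": 0, "spin": 0, "fingers": 0},
    {"dx": 0, "dy": 2, "dz": 0, "spin": 0, "fingers": 0},
    {"dx": 0, "dy": 2, "dz": -30, "spin": 0, "fingers": 0},
    {"dx": 0, "dy": 2, "dz": -60, "spin": 0, "fingers": 0},
    {"dx": 0, "dy": 2, "dz": -90, "spin": 0, "fingers": 0},
    {"dx": 0, "dy": 2, "dz": -120, "spin": 0, "fingers": 0},
    {"dx": 0, "dy": 2, "dz": -120, "spin": 0, "fingers": 0},
  ],
)

```text
clock: 6.28
eef_pos: [0.5099, -0.3647, 0.3872]
orientation: [0.005, -0.017, 1.0, -0.003]
contact_force: [0.2, -0.4, 1.3]
width: 0.0856
gripper_force: 0.0
```

Run:
```python
from h import *
go((.5115,-.3645,.103),92.2)
S=snap('side','side2')
T=snap('top','top2')
a=S['pixels'][130:280,290:460,::-1];b=T['pixels'][185:335,290:460,::-1]
cv2.imwrite('pics/c2.png',cv2.resize(np.hstack([a,b]),(800,353),interpolation=cv2.INTER_CUBIC))
R=((0,130,70),(6,255,255))
ks=min(blobs(S,*R,20),key=lambda b:np.hypot(*(b[1]-proj(S,(.51,-.364,.103))))); print('knob side',ks[0],ks[1],'exp down/up',proj(S,(.5105,-.3635,.103)),proj(S,(.5105,-.3635,.113)))
```

```text
clock 6.2833 grasp [ 0.5099 -0.3647  0.2325] yaw 91.96 tilt [ 0.009 -0.007 -1.   ] dxyz [ -0.4   1.1 129.5] spin -0.24 j6 -1.24 w 0.08556409835697006 F [ 0.2 -0.4  1.3]
knob side [391 136  11  12 110] [395.75454545 141.47272727] exp down/up [395.36594221 140.67533518] [395.84254507 137.00567541]
```

View pics/c2.png

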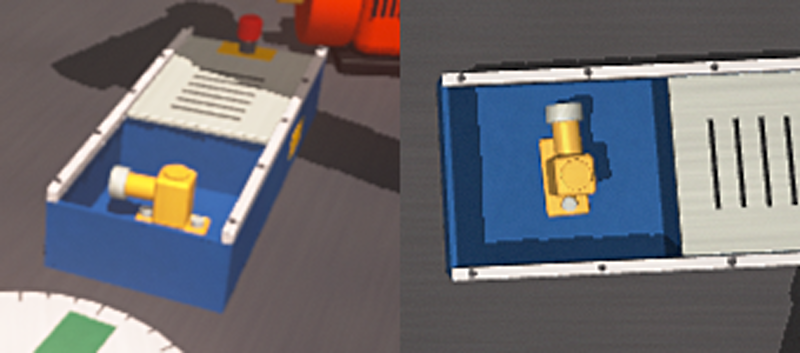

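The cover is open with the knob down: side-view row 141.5, against 140.7 expected for down and 137 for up. The elbow stands in the pocket with its nozzle pointing roughly +x, cap near (364,259) in top and (364,202) in side. A close crop will give me its exact direction.

Run:
```python
from h import *
S,T=load('side2'),load('top2')
a=S['pixels'][190:240,330:384,::-1];b=T['pixels'][222:282,340:390,::-1]
cv2.imwrite('pics/c3.png',np.hstack([cv2.resize(a,(432,400),interpolation=cv2.INTER_CUBIC),cv2.resize(b[5:55],(400,400),interpolation=cv2.INTER_CUBIC)])[:,:800])
```

```text
(no output)
```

View pics/c3.png

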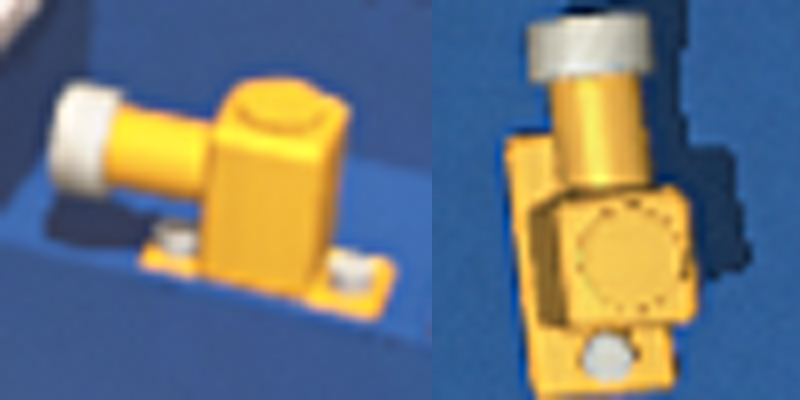

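Run:
```python
from h import *
np.set_printoptions(precision=4,suppress=True)
S,T=load('side2'),load('top2')
t=lambda X,Y:(340+(X-432)/8-.44,227+Y/8-.44)
s=lambda X,Y:(330+X/8-.44,190+Y/8-.44)
print('cap tri',tri(S,s(282,100),T,t(630,257)),onz(T,t(630,257),.065))
nut=onz(T,t(591,45),.041); cap=onz(T,t(630,257),.065)
ang=lambda v:np.degrees(np.arctan2(v[1],v[0]))
print('nut',nut,'dist',np.linalg.norm((nut-cap)[:2]),'ang nut',ang(nut-cap))
print('nut tri',tri(S,s(85,140),T,t(591,45)))
A,B,C=[onz(T,t(*q),.013) for q in((508,140),(537,395),(674,385))]
print('foot len',np.linalg.norm(A-B),ang(A-B),'wid',np.linalg.norm(C-B),ang(B-C)-90,'foot centre',(A+C)/2)
P=[onz(T,t(*q),.061) for q in((560,203),(686,188),(696,318),(570,330))]
print('body',np.mean(P,0),[ang(P[0]-P[3]),ang(P[1]-P[2])],[ang(P[0]-P[1])-90,ang(P[3]-P[2])-90],np.linalg.norm(P[0]-P[3]),np.linalg.norm(P[0]-P[1]))
```

```text
cap tri (array([ 0.4939, -0.0873,  0.0634]), np.float64(0.00030194524957235364)) [ 0.494  -0.0869  0.065 ]
nut [ 0.5454 -0.0835  0.041 ] dist 0.051523495784978404 ang nut 3.774395704268893
nut tri (array([ 0.5461, -0.0837,  0.0389]), np.float64(0.001195589922646374))
foot len 0.06323901677875064 5.132966467890384 wid 0.034038977787666534 3.933538840256702 foot centre [ 0.4935 -0.0871  0.013 ]
body [ 0.4934 -0.0872  0.061 ] [np.float64(3.0346656272550545), np.float64(2.6550330280519363)] [np.float64(6.546050752732782), np.float64(5.189799961022359)] 0.029648241345737524 0.02993114288126862
```

```bash
python3 -c "
from h import *
go((.494,-.087,.15),94.3)"
```

```text
clock 6.3833 grasp [ 0.51   -0.3641  0.2261] yaw 91.97 tilt [ 0.003 -0.002 -1.   ] dxyz [  6.8 277.6  75.6] spin -2.33 j6 -1.24 w 0.08515778820634498 F [-0.1  0.4 -1.5]
```

step_arm(
  commands=[
    {"dx": 0, "dy": 30, "dz": 0, "spin": 0, "fingers": 0},
    {"dx": 1, "dy": 65, "dz": 0, "spin": 0, "fingers": 0},
    {"dx": 2, "dy": 100, "dz": 10, "spin": -1, "fingers": 0},
    {"dx": 3, "dy": 135, "dz": 20, "spin": -1, "fingers": 0},
    {"dx": 4, "dy": 170, "dz": 30, "spin": -2, "fingers": 0},
    {"dx": 5, "dy": 205, "dz": 45, "spin": -2, "fingers": 0},
    {"dx": 6, "dy": 240, "dz": 60, "spin": -2, "fingers": 0},
    {"dx": 7, "dy": 265, "dz": 75, "spin": -2, "fingers": 0},
    {"dx": 7, "dy": 277, "dz": 75, "spin": -2, "fingers": 0},
    {"dx": 7, "dy": 277, "dz": 75, "spin": -2, "fingers": 0},
  ],
)

```text
clock: 7.22
eef_pos: [0.4929, -0.0852, 0.3016]
orientation: [-0.002, -0.036, 0.999, 0.0]
contact_force: [0.2, -0.4, -0.4]
width: 0.0855
gripper_force: 0.0
```

```bash
python3 -c "
from h import *
go((.494,-.087,.044),94.3)"
```

```text
clock 7.2167 grasp [ 0.4929 -0.0852  0.1469] yaw 94.16 tilt [-0.003 -0.    -1.   ] dxyz [ -1.3  -1.9 102.9] spin -0.14 j6 -1.73 w 0.08546091132795905 F [ 0.2 -0.4 -0.4]
```

step_arm(
  commands=[
    {"dx": -1, "dy": -1, "dz": 15, "spin": 0, "fingers": 0},
    {"dx": -1, "dy": -2, "dz": 30, "spin": 0, "fingers": 0},
    {"dx": -1, "dy": -2, "dz": 45, "spin": 0, "fingers": 0},
    {"dx": -1, "dy": -2, "dz": 60, "spin": 0, "fingers": 0},
    {"dx": -1, "dy": -2, "dz": 75, "spin": 0, "fingers": 0},
    {"dx": -1, "dy": -2, "dz": 88, "spin": 0, "fingers": 0},
    {"dx": -1, "dy": -2, "dz": 98, "spin": 0, "fingers": 0},
    {"dx": -1, "dy": -2, "dz": 101, "spin": 0, "fingers": 0},
    {"dx": -1, "dy": -2, "dz": 101, "spin": 0, "fingers": 0},
    {"dx": -1, "dy": -2, "dz": 101, "spin": 0, "fingers": 0},
  ],
)

```text
clock: 8.05
eef_pos: [0.4949, -0.0893, 0.2032]
orientation: [0.0, -0.035, 0.999, -0.0]
contact_force: [-0.0, -0.3, 0.6]
width: 0.0855
gripper_force: 0.0
```

```bash
python3 -c "
from h import *
go((.494,-.087,.044),94.3)"
```

```text
clock 8.05 grasp [ 0.4949 -0.0893  0.0485] yaw 93.99 tilt [ 0. -0. -1.] dxyz [0.7 2.4 4.5] spin -0.31 j6 -1.72 w 0.08551341104723424 F [-0.  -0.3  0.6]
```

step_arm(
  commands=[
    {"dx": 1, "dy": 2, "dz": 4, "spin": 0, "fingers": 0.2},
    {"dx": 1, "dy": 2, "dz": 4, "spin": 0, "fingers": 0.4},
    {"dx": 1, "dy": 2, "dz": 4, "spin": 0, "fingers": 0.55},
    {"dx": 1, "dy": 2, "dz": 4, "spin": 0, "fingers": 0.7},
    {"dx": 1, "dy": 2, "dz": 4, "spin": 0, "fingers": 0.85},
    {"dx": 1, "dy": 2, "dz": 4, "spin": 0, "fingers": 1},
    {"dx": 1, "dy": 2, "dz": 4, "spin": 0, "fingers": 1},
    {"dx": 1, "dy": 2, "dz": 4, "spin": 0, "fingers": 1},
    {"dx": 1, "dy": 2, "dz": 4, "spin": 0, "fingers": 1},
  ],
  force=50,
)

```text
clock: 8.8
eef_pos: [0.4937, -0.0871, 0.1992]
orientation: [0.0, -0.035, 0.999, 0.0]
contact_force: [0.1, 1.8, 4.4]
width: 0.0316
gripper_force: 50.8
```

```bash
python3 -c "
from h import *
go((.494,-.087,.044),94.3)"
```

```text
clock 8.8 grasp [ 0.4937 -0.0871  0.0445] yaw 94.01 tilt [ 0.001  0.    -1.   ] dxyz [-0.3  0.   0.5] spin -0.29 j6 -1.73 w 0.03159166882871187 F [0.1 1.8 4.4]
```

step_arm(
  commands=[
    {"dx": 0, "dy": 0, "dz": -6, "spin": 0, "fingers": 1},
    {"dx": 0, "dy": 0, "dz": -16, "spin": 0, "fingers": 1},
    {"dx": 0, "dy": 0, "dz": -30, "spin": 0, "fingers": 1},
    {"dx": 0, "dy": 0, "dz": -46, "spin": 0, "fingers": 1},
    {"dx": 0, "dy": 0, "dz": -62, "spin": 0, "fingers": 1},
    {"dx": 0, "dy": 0, "dz": -78, "spin": 0, "fingers": 1},
    {"dx": 0, "dy": 0, "dz": -94, "spin": 0, "fingers": 1},
    {"dx": 0, "dy": 0, "dz": -110, "spin": 0, "fingers": 1},
    {"dx": 0, "dy": 0, "dz": -120, "spin": 0, "fingers": 1},
    {"dx": 0, "dy": 0, "dz": -120, "spin": 0, "fingers": 1},
  ],
)

```text
clock: 9.63
eef_pos: [0.4938, -0.0873, 0.3214]
orientation: [0.002, -0.035, 0.999, -0.0]
contact_force: [-0.2, -0.1, -2.2]
width: 0.0317
gripper_force: 50.3
```

```bash
python3 -c "
from h import *
go((.557,.2684,.155),116.8)"
```

```text
clock 9.6333 grasp [ 0.4938 -0.0873  0.1667] yaw 94.0 tilt [ 0.004  0.    -1.   ] dxyz [-87.8 350.4  12. ] spin -22.8 j6 -1.73 w 0.03172490254006367 F [-0.2 -0.1 -2.2]
```

step_arm(
  commands=[
    {"dx": -4, "dy": 15, "dz": 0, "spin": -2, "fingers": 1},
    {"dx": -11, "dy": 45, "dz": 0, "spin": -4, "fingers": 1},
    {"dx": -20, "dy": 80, "dz": 0, "spin": -7, "fingers": 1},
    {"dx": -29, "dy": 116, "dz": 0, "spin": -10, "fingers": 1},
    {"dx": -38, "dy": 152, "dz": 0, "spin": -13, "fingers": 1},
    {"dx": -47, "dy": 188, "dz": 0, "spin": -16, "fingers": 1},
    {"dx": -56, "dy": 224, "dz": 0, "spin": -19, "fingers": 1},
    {"dx": -65, "dy": 260, "dz": 0, "spin": -21, "fingers": 1},
    {"dx": -74, "dy": 296, "dz": 0, "spin": -23, "fingers": 1},
    {"dx": -82, "dy": 328, "dz": 0, "spin": -23, "fingers": 1},
  ],
)

```text
clock: 10.47
eef_pos: [0.5522, 0.248, 0.3171]
orientation: [-0.001, -0.235, 0.972, -0.0]
contact_force: [0.8, -1.8, -1.8]
width: 0.0311
gripper_force: 50.2
```

step_arm(
  commands=[
    {"dx": 0, "dy": 0, "dz": 0, "spin": 0, "fingers": 1},
    {"dx": 0, "dy": 0, "dz": 0, "spin": 0, "fingers": 1},
    {"dx": 0, "dy": 0, "dz": 0, "spin": 0, "fingers": 1},
  ],
)

```text
clock: 10.72
eef_pos: [0.5523, 0.2457, 0.3173]
orientation: [-0.001, -0.234, 0.972, -0.0]
contact_force: [-0.2, 0.3, -2.3]
width: 0.0312
gripper_force: 50.3
```

```bash
python3 -c "
from h import *
go((.557,.2684,.1),116.8)"
```

```text
clock 10.7167 grasp [0.5523 0.2457 0.1626] yaw 117.02 tilt [-0.002 -0.001 -1.   ] dxyz [-14.6  18.1  62.6] spin 0.22 j6 -1.85 w 0.03122216764241048 F [-0.2  0.3 -2.3]
```

step_arm(
  commands=[
    {"dx": -5, "dy": 6, "dz": 0, "spin": 0, "fingers": 1},
    {"dx": -10, "dy": 12, "dz": 0, "spin": 0, "fingers": 1},
    {"dx": -14.5, "dy": 18, "dz": 5, "spin": 0, "fingers": 1},
    {"dx": -14.5, "dy": 18, "dz": 20, "spin": 0, "fingers": 1},
    {"dx": -14.5, "dy": 18, "dz": 35, "spin": 0, "fingers": 1},
    {"dx": -14.5, "dy": 18, "dz": 50, "spin": 0, "fingers": 1},
    {"dx": -14.5, "dy": 18, "dz": 58, "spin": 0, "fingers": 1},
    {"dx": -14.5, "dy": 18, "dz": 60, "spin": 0, "fingers": 1},
    {"dx": -14.5, "dy": 18, "dz": 60, "spin": 0, "fingers": 1},
    {"dx": -14.5, "dy": 18, "dz": 60, "spin": 0, "fingers": 1},
  ],
)

```text
clock: 11.55
eef_pos: [0.5575, 0.2685, 0.2597]
orientation: [0.001, -0.233, 0.972, 0.0]
contact_force: [-0.6, -0.2, -1.7]
width: 0.0315
gripper_force: 50.3
```

Run:
```python
from h import *
go((.557,.2684,.0845),116.8)
S=snap('side','side3')
T=snap('top','top3')
a=S['pixels'][220:350,190:360,::-1];b=T['pixels'][185:315,110:280,::-1]
cv2.imwrite('pics/c4.png',cv2.resize(np.hstack([a,b]),(800,306),interpolation=cv2.INTER_CUBIC))
```

```text
clock 11.55 grasp [0.5575 0.2685 0.105 ] yaw 117.0 tilt [ 0.001  0.001 -1.   ] dxyz [ 0.5  0.1 20.5] spin 0.2 j6 -1.87 w 0.0314994401725373 F [-0.6 -0.2 -1.7]
```

View pics/c4.png

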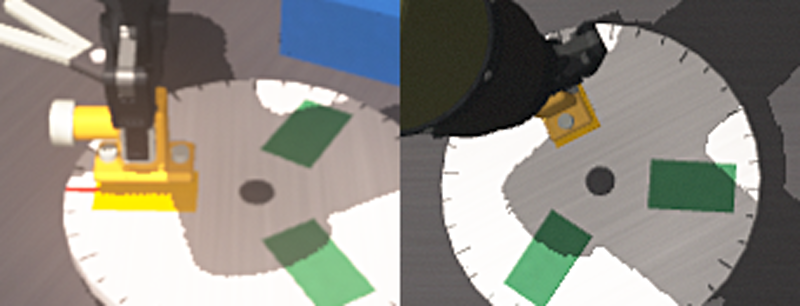

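The side crop shows the elbow just above the pad, nozzle out along the red line. I lower it slowly and watch the force.

step_arm(
  commands=[
    {"dx": 0, "dy": 0, "dz": 4, "spin": 0, "fingers": 1},
    {"dx": 0, "dy": 0, "dz": 8, "spin": 0, "fingers": 1},
    {"dx": 0, "dy": 0, "dz": 12, "spin": 0, "fingers": 1},
    {"dx": 0, "dy": 0, "dz": 15, "spin": 0, "fingers": 1},
    {"dx": 0, "dy": 0, "dz": 17, "spin": 0, "fingers": 1},
    {"dx": 0, "dy": 0, "dz": 18, "spin": 0, "fingers": 1},
    {"dx": 0, "dy": 0, "dz": 18, "spin": 0, "fingers": 1},
    {"dx": 0, "dy": 0, "dz": 18, "spin": 0, "fingers": 1},
  ],
)

```text
clock: 12.32
eef_pos: [0.5572, 0.2684, 0.2408]
orientation: [0.0, -0.233, 0.972, 0.0]
contact_force: [-0.8, -0.3, -1.8]
width: 0.0311
gripper_force: 50.3
```

step_arm(
  commands=[
    {"dx": 0, "dy": 0, "dz": 0.5, "spin": 0, "fingers": 1},
    {"dx": 0, "dy": 0, "dz": 1, "spin": 0, "fingers": 1},
    {"dx": 0, "dy": 0, "dz": 1, "spin": 0, "fingers": 1},
    {"dx": 0, "dy": 0, "dz": 1, "spin": 0, "fingers": 1},
  ],
)

```text
clock: 12.65
eef_pos: [0.5572, 0.2684, 0.2397]
orientation: [0.0, -0.233, 0.972, 0.0]
contact_force: [-0.2, 0.3, -2.7]
width: 0.0315
gripper_force: 50.3
```

```bash
python3 -c "
from h import *
go((.557,.2684,.0845),116.8)"
```

```text
clock 12.65 grasp [0.5572 0.2684 0.085 ] yaw 117.0 tilt [-0.  0. -1.] dxyz [0.2 0.1 0.5] spin 0.2 j6 -1.87 w 0.031496343836719315 F [-0.2  0.3 -2.7]
```

step_arm(
  commands=[
    {"dx": 0, "dy": 0, "dz": 0.5, "spin": 0, "fingers": 1},
    {"dx": 0, "dy": 0, "dz": 0.5, "spin": 0, "fingers": 1},
    {"dx": 0, "dy": 0, "dz": 0.5, "spin": 0, "fingers": 1},
  ],
)

```text
clock: 12.9
eef_pos: [0.5572, 0.2684, 0.2393]
orientation: [0.0, -0.233, 0.972, 0.0]
contact_force: [0.2, 0.0, -2.4]
width: 0.0317
gripper_force: 50.5
```

step_arm(
  commands=[
    {"dx": 0, "dy": 0, "dz": 0.5, "spin": 0, "fingers": 1},
    {"dx": 0, "dy": 0, "dz": 0.5, "spin": 0, "fingers": 1},
    {"dx": 0, "dy": 0, "dz": 0.5, "spin": 0, "fingers": 1},
  ],
)

```text
clock: 13.15
eef_pos: [0.5573, 0.2684, 0.2392]
orientation: [0.0, -0.234, 0.972, 0.0]
contact_force: [-1.3, 0.7, 0.4]
width: 0.0318
gripper_force: 50.7
```

Contact: the elbow's weight has come off. I ease the grip to 20 N and open slowly.

step_arm(
  commands=[
    {"dx": 0, "dy": 0, "dz": 0, "spin": 0, "fingers": 1},
    {"dx": 0, "dy": 0, "dz": 0, "spin": 0, "fingers": 1},
    {"dx": 0, "dy": 0, "dz": 0, "spin": 0, "fingers": 0.6},
    {"dx": 0, "dy": 0, "dz": 0, "spin": 0, "fingers": 0.55},
    {"dx": 0, "dy": 0, "dz": 0, "spin": 0, "fingers": 0.5},
    {"dx": 0, "dy": 0, "dz": 0, "spin": 0, "fingers": 0.45},
    {"dx": 0, "dy": 0, "dz": 0, "spin": 0, "fingers": 0.4},
    {"dx": 0, "dy": 0, "dz": 0, "spin": 0, "fingers": 0.35},
    {"dx": 0, "dy": 0, "dz": 0, "spin": 0, "fingers": 0.3},
    {"dx": 0, "dy": 0, "dz": 0, "spin": 0, "fingers": 0.3},
  ],
  force=20,
)

```text
clock: 13.98
eef_pos: [0.5572, 0.2684, 0.2387]
orientation: [-0.0, -0.233, 0.972, 0.0]
contact_force: [-1.1, -0.5, 0.4]
width: 0.0596
gripper_force: 0.0
```

Run:
```python
from h import *
go((.557,.2684,.0845),116.8)
S=snap('side','side4')
for f in('side0','side4'):
    im=load(f); print(f,[(b[0][4],b[1].round(1)) for b in blobs(im,(55,80,30),(90,255,255),80)])
```

```text
clock 13.9833 grasp [0.5572 0.2684 0.084 ] yaw 117.0 tilt [-0.  0. -1.] dxyz [ 0.2  0.1 -0.5] spin 0.2 j6 -1.87 w 0.05959806092535881 F [-1.1 -0.5  0.4]
side0 [(np.int32(511), array([320.2, 276. ])), (np.int32(736), array([327.2, 334.5]))]
side4 [(np.int32(465), array([331.3, 339.5]))]
```

step_arm(
  commands=[
    {"dx": 0, "dy": 0, "dz": 0, "spin": 0, "fingers": 0},
    {"dx": 0, "dy": 0, "dz": 0, "spin": 0, "fingers": 0},
    {"dx": 0, "dy": 0, "dz": 0, "spin": 0, "fingers": 0},
    {"dx": 0, "dy": 0, "dz": -8, "spin": 0, "fingers": 0},
    {"dx": 0, "dy": 0, "dz": -20, "spin": 0, "fingers": 0},
    {"dx": 0, "dy": 0, "dz": -40, "spin": 0, "fingers": 0},
    {"dx": 0, "dy": 0, "dz": -65, "spin": 0, "fingers": 0},
    {"dx": 0, "dy": 0, "dz": -90, "spin": 0, "fingers": 0},
    {"dx": 0, "dy": 0, "dz": -115, "spin": 0, "fingers": 0},
    {"dx": 0, "dy": 0, "dz": -140, "spin": 0, "fingers": 0},
  ],
)

```text
clock: 14.87
eef_pos: [0.557, 0.2681, 0.3817]
orientation: [0.001, -0.233, 0.972, 0.0]
contact_force: [0.2, -0.4, 0.4]
width: 0.0855
gripper_force: 0.0
```

```bash
python3 -c "
from h import *
go((.47,-.02,.24),116.8)"
```

```text
clock 14.8667 grasp [0.557  0.2681 0.227 ] yaw 117.0 tilt [ 0.001  0.001 -1.   ] dxyz [ 208.3 -217.2  -13.4] spin 0.2 j6 -1.87 w 0.08547535118367758 F [ 0.2 -0.4  0.4]
```

step_arm(
  commands=[
    {"dx": 21, "dy": -22, "dz": -10, "spin": 0, "fingers": 0},
    {"dx": 42, "dy": -44, "dz": -14, "spin": 0, "fingers": 0},
    {"dx": 63, "dy": -65, "dz": -14, "spin": 0, "fingers": 0},
    {"dx": 84, "dy": -87, "dz": -14, "spin": 0, "fingers": 0},
    {"dx": 105, "dy": -109, "dz": -14, "spin": 0, "fingers": 0},
    {"dx": 126, "dy": -131, "dz": -14, "spin": 0, "fingers": 0},
    {"dx": 147, "dy": -153, "dz": -14, "spin": 0, "fingers": 0},
    {"dx": 168, "dy": -175, "dz": -14, "spin": 0, "fingers": 0},
    {"dx": 189, "dy": -197, "dz": -14, "spin": 0, "fingers": 0},
    {"dx": 208, "dy": -217, "dz": -14, "spin": 0, "fingers": 0},
  ],
)

```text
clock: 15.7
eef_pos: [0.4694, -0.021, 0.3946]
orientation: [0.001, -0.233, 0.972, -0.0]
contact_force: [0.8, -0.3, 0.9]
width: 0.0854
gripper_force: 0.0
```

Run:
```python
from h import *
S=snap('side','side5'); T=snap('top','top5')
a=S['pixels'][220:350,190:360,::-1];b=T['pixels'][185:315,110:280,::-1]
cv2.imwrite('pics/c5.png',cv2.resize(np.hstack([a,b]),(800,306),interpolation=cv2.INTER_CUBIC))
for f in('side0','side5','top0','top5'):
    im=load(f); print(f,[(b[0][4],b[1].round(1)) for b in blobs(im,(50,80,30),(90,255,255),80)])
R=((0,130,70),(6,255,255))
print('knob',[b[1] for b in blobs(S,*R,20)])
```

```text
side0 [(np.int32(511), array([320.2, 276. ])), (np.int32(736), array([327.2, 334.5]))]
side5 [(np.int32(512), array([320.3, 276. ])), (np.int32(709), array([327.5, 334.9]))]
top0 [(np.int32(719), array([233.9, 263.7])), (np.int32(741), array([172.3, 295.2]))]
top5 [(np.int32(720), array([233.9, 263.8])), (np.int32(723), array([172.4, 294.8]))]
knob [array([103.87619846,  89.08552486]), array([460.04214559, 124.21966794]), array([395.80869565, 141.35652174]), array([272.10638298, 196.58297872]), array([223.23809524, 299.71428571])]
```

View pics/c5.png

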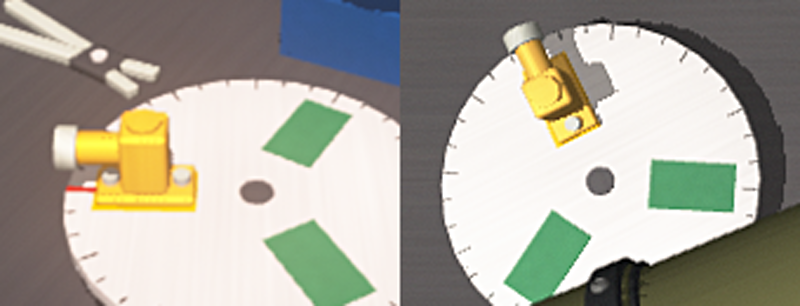

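The green pads have not moved. The elbow stands upright on the pad with its nozzle along the red line, cap near (171.6,223.2) in top. I check its centre and hand in.

Run:
```python
from h import *
S,T=load('side5'),load('top5')
p,e=tri(S,(252.3,273),T,(171.4,223)); print(p,e)
if np.hypot(*(p[:2]-[.557,.2684]))<.006: print(close_job())
```

```text
[0.55736571 0.26647372 0.09804384] 0.0036881292653040726
the job is handed in; nothing more can be done
None
```

The job is handed in, though the judge gave no verdict. The last pictures show the cover open with the plunger down in its second hole, the turntable unmoved, and the brass elbow upright about 2 mm from the yellow pad's centre, nozzle out along the red line.

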